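# Load the yogurt maker

### The arm

A 7-joint arm with a two-finger parallel gripper is mounted at the origin on a cart in front of the work surface, level with it; the furniture and walls round the work are solid. World frame = base frame: x ahead of the robot, y to its left, z up, the work surface at z = 0. Lengths are in m, angles in rad, forces in N, time in s.
With the tool pointing down it reaches from about 0.35 to 0.9 m from the base axis. Payload 8.1 kg.
Tool frame: the origin (TCP) lies where the fingers leave the gripper's body, on its centre line; the fingertips stand 73 mm ahead of it and the grasp point (between the pads) lies 54 mm ahead of it (r.hold_point_z is the distance from the TCP to the grasp point, in m); z points along the fingers, y is the line along which they close (so a half turn about z gives the same grasp; the last joint's range is limited). The gripper opens to 85 mm and grips with 20 to 120 N. Pads are 22 mm wide; open, the fingers measure 114 mm over their backs; the gripper's body (76 mm by 85 mm) begins 54 mm behind the grasp point. The pads swing forward as they close: fully open they stand 13 mm farther back than shut.
Start: joints at [-1.338, 0.434, 0.025, 1.573, -0.012, 1.134, -0.075], TCP at [0.206, 0.59, 0.304] pointing down, gripper open.
Joint ranges: [-2.62, 2.62], [-0.44, 2.09], [-1.27, 1.32], [0.08, 2.57], [-1.32, 4.46], [0.12, 2], [-2.74, 2.74]. Speed limits (rad/s): [2.22, 2.22, 3.01, 3.01, 3.14, 3.14, 3.14].

### API

Orientations are given as a 3x3 rotation matrix whose columns are the frame's x, y, z axes.
In Python, from workcell import r gives the robot as it stands. The module is installed in compiled form; this text tells all that it offers. Calls block until the motion is done:
- r.movep(position, orientation): joint-space move of the TCP to a pose.
- r.movel(position, frame=None, max_speed=0.15): straight line of the TCP; frame=None keeps the orientation; max_speed is the mean speed in m/s.
- r.move_j(angles): joint-space move.
- r.move_gripper(opening, f_grip=None): finger opening in m; f_grip is the grip in N (None keeps the last); returns when the fingers have stopped.
- r.sleep(seconds).
- r.ik(position, orientation): joint angles nearest the present ones, or None.
- r.get_image(name): name is "side" or "top"; returns the picture (400x640x3 uint8, red, green, blue); there is no depth.
- r.camera_params(name): a dict with "fx", "fy", "cx", "cy" (pixels), "k1" (the pictures are not rectified: a ray, as slopes to the right and down, at radius r is drawn at 1 + k1 r^2 times it, then the intrinsics apply), "R" (3x3) and "t" (3): a world point X has camera coordinates R X + t. Camera axes: x right, y down, z forward; pixel columns grow to the right and rows downward; lengths in m; the calibration is good to about 2 mm. A picture is of the moment at which its call begins. camera_params takes no time and is no camera call.
A pose or a line that the arm cannot do raises r.MotionError and nothing moves.
- r.job_done(): hands the job in; it is judged then, once.
Trained networks look in the newest picture that a camera, given by its name, has taken for a name from the list of things; names that differ only in an ending like _2 or _b are one class to them, and where a whole thing is asked for, a point or a joint stands for the part that bears it (a point fixed in the world has none). Each returns a list of dicts, best first, with "conf" (0 to 1); they miss things now and then, are a little off and sometimes report something else, mostly with a low value. They report only what shows in the picture. A call takes as long as a camera call.
- r.look_for(camera, label): "bbox" ([centre column, centre row, width, height] in pixels, round what is visible of it).
- r.outline_of(camera, label): "region" (400x640 bool, what is visible of it) and "bbox" ([centre column, centre row, width, height] in pixels, round what is visible of it).
Readings, each from a call of its own:
- r.get_time(): time.
- r.get_q(): joint angles.
- r.get_joint_velocities(): joint speeds.
- r.get_tau(): joint torques, N m.
- r.get_tcp_pos(): TCP position.
- r.get_ee_rot(): TCP orientation.
- r.get_contact_force(): force on the tool from outside, world axes, zero at the start.
- r.get_torque(): the same for the moment, N m.
- r.get_finger_gap(): finger opening in m.
- r.get_gripper_force(): force on a finger pad.
Only numpy, scipy, OpenCV 4.12 (cv2) and the standard library are available. Lean on these libraries where they do the work, as an engineer would, in place of code of your own. Each camera call takes 0.05 s, during which the arm holds its last target. There are 200 camera calls.

### The job

Press the release pad at the front of the yogurt maker so that its sprung hood flies up, and lay the fingers on the swinging hood until it has come to rest. Then stand every small white jar that is on the board upright in a well of the maker, one jar to a well, and shut the hood until its catch holds it. Leave the other kitchen things where they are.

Things in the scene. Friction and masses are not known exactly. Their poses are not given: they have to be found in the camera images.
- maker: white yogurt maker fixed to the board, 260 (its y) x 170 (its x) x 107 mm high shut. Origin: centre of its underside, on the board's top. Its front faces the robot's right: its x points to its back (hinge side), about along the robot's +y, its y towards the robot (0.2 rad off at most), z up. Base 55 mm high with six square wells 56 x 56 x 25 mm; the hood (walls 4 mm, clear roof) is its lid
- lid (a joint): angle of the hood about the hinge at its back lower edge, rad: 0 shut, grows as it opens, stop at 1.95. Latched: under 0.02. When let go, a spring throws it up; it swings for several seconds about its rest angle, about 1.65, and stays there. Pushing it shut by the handle takes under 1 N at first, 3 N near shut and 5 to 10 N for the last 15 mm, where the catch snaps over it
- lid_handle (a point): middle of the hood's handle, a grey flat tab on its front wall, 60 mm wide, 8 mm thick, standing out 30 mm, 12 mm above the hood's lower edge, 187 mm from the hinge, 85 mm from the hood's middle towards the robot. It lies flat when the hood is shut and stands up like a fin when open. x along the tab to the hinge, y along the hinge axis, z out of its upper (outer) face
- lid_rim (a point): middle of the lower edge of the hood's front wall, 168 mm in front of the hinge; the hood (260 mm wide, 50 mm high) is open below, and this edge is its highest front edge when it stands open
- lid_hinge (a point): middle of the hinge axis, at the back upper edge of the base, 57 mm above the board; the axis runs along the maker's y
- release (a joint): tilt of the release rocker, rad: 0 at rest, 0.28 pressed fully; the hood is let go at about 0.1 to 0.15 (2 to 4 N on the pad; 6 N presses it fully). A spring returns it
- release_pad (a point): middle of the top face of the release pad, a grey ribbed pad 45 mm wide (maker's y) x 54 mm long that stands out from the front of the base at the end away from the robot (75 mm along the maker's -y), 51 mm above the board; press it straight down, about 7 to 12 mm. Behind it (towards the maker) stands the catch, 35 mm from this point; its top leans out up to 15 mm as the pad goes down
- board_top (a point): middle of the top face of the fixed wooden board, 500 x 760 mm, that covers the burners; everything stands on it
- well0 (a point): middle of the floor of a well, row along the front (end near the robot), 30 mm above the board, 25 mm below the top of the base; the rows are 80 mm apart (maker's x), wells in a row 82 mm (maker's y)
- well1 (a point): middle of the floor of a well, row along the front (middle), 30 mm above the board, 25 mm below the top of the base; the rows are 80 mm apart (maker's x), wells in a row 82 mm (maker's y)
- well2 (a point): middle of the floor of a well, row along the front (end away from the robot), 30 mm above the board, 25 mm below the top of the base; the rows are 80 mm apart (maker's x), wells in a row 82 mm (maker's y)
- well3 (a point): middle of the floor of a well, row along the hinge (end near the robot), 30 mm above the board, 25 mm below the top of the base; the rows are 80 mm apart (maker's x), wells in a row 82 mm (maker's y)
- well4 (a point): middle of the floor of a well, row along the hinge (middle), 30 mm above the board, 25 mm below the top of the base; the rows are 80 mm apart (maker's x), wells in a row 82 mm (maker's y)
- well5 (a point): middle of the floor of a well, row along the hinge (end away from the robot), 30 mm above the board, 25 mm below the top of the base; the rows are 80 mm apart (maker's x), wells in a row 82 mm (maker's y)
- jar0_mid (a point): centre (half-way up) of a small white glass jar with a flat metal lid, upright cylinder 48 mm across and 65 mm high, 0.11 to 0.23 kg with a thick heavy base; all jars are alike. In a well it stands 40 mm out of the base. May be absent
- jar1_mid (a point): centre (half-way up) of a small white glass jar with a flat metal lid, upright cylinder 48 mm across and 65 mm high, 0.11 to 0.23 kg with a thick heavy base; all jars are alike. In a well it stands 40 mm out of the base. May be absent
- jar2_mid (a point): centre (half-way up) of a small white glass jar with a flat metal lid, upright cylinder 48 mm across and 65 mm high, 0.11 to 0.23 kg with a thick heavy base; all jars are alike. In a well it stands 40 mm out of the base. May be absent
- jar3_mid (a point): centre (half-way up) of a small white glass jar with a flat metal lid, upright cylinder 48 mm across and 65 mm high, 0.11 to 0.23 kg with a thick heavy base; all jars are alike. In a well it stands 40 mm out of the base. May be absent
- jar4_mid (a point): centre (half-way up) of a small white glass jar with a flat metal lid, upright cylinder 48 mm across and 65 mm high, 0.11 to 0.23 kg with a thick heavy base; all jars are alike. In a well it stands 40 mm out of the base. May be absent
- jar5_mid (a point): centre (half-way up) of a small white glass jar with a flat metal lid, upright cylinder 48 mm across and 65 mm high, 0.11 to 0.23 kg with a thick heavy base; all jars are alike. In a well it stands 40 mm out of the base. May be absent
- honey_jar: bystander, not to be disturbed: honey jar with a metal lid, 71 mm across, 110 mm high; origin at the centre of its underside
- pepper_mill: bystander, not to be disturbed: wooden pepper mill, 58 mm across, 150 mm high; origin at the centre of its underside
- spice_jar: bystander, not to be disturbed: small spice jar with a red cap, 45 mm across, 106 mm high; origin at the centre of its underside

How it is judged:
By the outcome, as a careful person would: the job done as asked, in the order asked, and still so for the second after the job is handed in, with the robot touching nothing.
Of jar0, jar1, jar2, jar3, jar4, jar5 only 4 to 6 are there at a start; the rules pass over those that are not, and their reading is None.
At some moment in a run one of jar0, jar1, jar2, jar3, jar4, jar5 may be knocked a few centimetres aside while the robot is not near it.
It also fails if it takes over 200 s, if anything falls off the work surface, if the arm or the gripper's body presses on something with over 40 N, if the wrist force passes 120 N, or if a joint passes its speed limit or range.

## Working session

There is one attempt and no reset: what is moved stays moved. The work goes in short steps, each a Python script; the robot and the scene stay as the last script left them, time stands still between calls to the robot, and variables do not carry over. Pictures are saved under pics/ and viewed, at most 14 in all, crops included, and the job is handed in when it is done.

```bash
mkdir -p pics; cat > h.py <<'E'
from workcell import r
import numpy as np, cv2
def snap(cam,fn):
    im=r.get_image(cam); cv2.imwrite('pics/'+fn,im[:,:,::-1]); return im
def proj(cam,X):
    p=r.camera_params(cam); R=np.array(p['R']);t=np.array(p['t'])
    c=(R@np.atleast_2d(X).T).T+t; s=c[:,:2]/c[:,2:]; q=1+p['k1']*(s**2).sum(1,keepdims=True)
    return s*q*[p['fx'],p['fy']]+[p['cx'],p['cy']]
def ray(cam,uv):
    p=r.camera_params(cam); R=np.array(p['R']);t=np.array(p['t'])
    d=(np.array(uv,float)-[p['cx'],p['cy']])/[p['fx'],p['fy']]; s=d.copy()
    for _ in range(20): s=d/(1+p['k1']*(s@s))
    return -R.T@t, R.T@np.array([s[0],s[1],1])
def onz(cam,uv,z):
    o,d=ray(cam,uv); return o+d*(z-o[2])/d[2]
E
python3 - <<'E'
from h import *
np.set_printoptions(precision=4,suppress=True)
print(r.get_time(), r.get_tcp_pos(), r.get_ee_rot().tolist() if hasattr(r.get_ee_rot(),'tolist') else r.get_ee_rot(), r.hold_point_z)
for c in ['side','top']:
    snap(c,c+'0.png'); p=r.camera_params(c); print(c,p['fx'],p['k1'],'pos',-np.array(p['R']).T@np.array(p['t']),'fwd',np.array(p['R'])[2])
    for l in ['maker','release_pad','lid_handle','lid_rim','lid_hinge','board_top','jar0_mid','honey_jar','pepper_mill','spice_jar']:
        print(c,l,[(np.round(d['bbox']).tolist(),round(d['conf'],2)) for d in r.look_for(c,l)][:8])
E
```

```text
0.0 [0.2058 0.5897 0.3031] [[-0.9441282196145289, 0.32957810057418596, -0.0004249110633563484], [0.32957835572990696, 0.9441269463003243, -0.0015545751816771975], [-0.00011118395088108028, -0.0016077597881261406, -0.9999987013724533]] 0.0539
side 452.3492382459207 0.016642300811031654 pos [0.6289 1.0625 0.5345] fwd [-0.0328 -0.9386 -0.3434]
side maker [([249.0, 188.0, 22.0, 56.0], 0.71), ([355.0, 234.0, 134.0, 81.0], 0.7)]
side release_pad []
side lid_handle [([353.0, 221.0, 135.0, 58.0], 0.68)]
side lid_rim [([354.0, 222.0, 130.0, 55.0], 0.61)]
side lid_hinge [([351.0, 222.0, 133.0, 62.0], 0.76), ([334.0, 190.0, 13.0, 11.0], 0.4)]
side board_top [([328.0, 259.0, 287.0, 151.0], 0.65)]
side jar0_mid [([335.0, 192.0, 14.0, 11.0], 0.64), ([365.0, 189.0, 17.0, 16.0], 0.24)]
side honey_jar [([264.0, 181.0, 24.0, 42.0], 0.94)]
side pepper_mill [([248.0, 187.0, 19.0, 52.0], 0.79)]
side spice_jar [([244.0, 206.0, 18.0, 48.0], 0.86)]
top 384.5583167393209 -0.05512906952410432 pos [0.4144 0.0002 1.0769] fwd [ 0.1799  0.0028 -0.9837]
top maker [([281.0, 228.0, 108.0, 117.0], 0.86)]
top release_pad [([318.0, 190.0, 33.0, 20.0], 0.81)]
top lid_handle [([274.0, 226.0, 96.0, 116.0], 0.92), ([378.0, 128.0, 29.0, 38.0], 0.55)]
top lid_rim [([276.0, 227.0, 93.0, 114.0], 0.74)]
top lid_hinge [([377.0, 224.0, 19.0, 17.0], 0.73), ([273.0, 227.0, 95.0, 114.0], 0.64), ([337.0, 131.0, 17.0, 28.0], 0.55)]
top board_top [([320.0, 210.0, 289.0, 184.0], 0.83), ([278.0, 227.0, 104.0, 120.0], 0.38)]
top jar0_mid [([376.0, 223.0, 22.0, 21.0], 0.54)]
top honey_jar [([416.0, 138.0, 34.0, 39.0], 0.92), ([281.0, 224.0, 104.0, 117.0], 0.4)]
top pepper_mill [([377.0, 130.0, 26.0, 38.0], 0.59), ([414.0, 139.0, 38.0, 39.0], 0.39)]
top spice_jar [([337.0, 131.0, 20.0, 30.0], 0.92)]
```

```bash
python3 - <<'E'
import cv2
a=cv2.imread('pics/top0.png')[90:330,150:490]; cv2.imwrite('pics/t0z.png',cv2.resize(a,None,fx=2.35,fy=2.35,interpolation=2))
a=cv2.imread('pics/side0.png')[140:320,180:460]; cv2.imwrite('pics/s0z.png',cv2.resize(a,None,fx=2.85,fy=2.85,interpolation=2))
E
```

```text
(no output)
```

View pics/t0z.png

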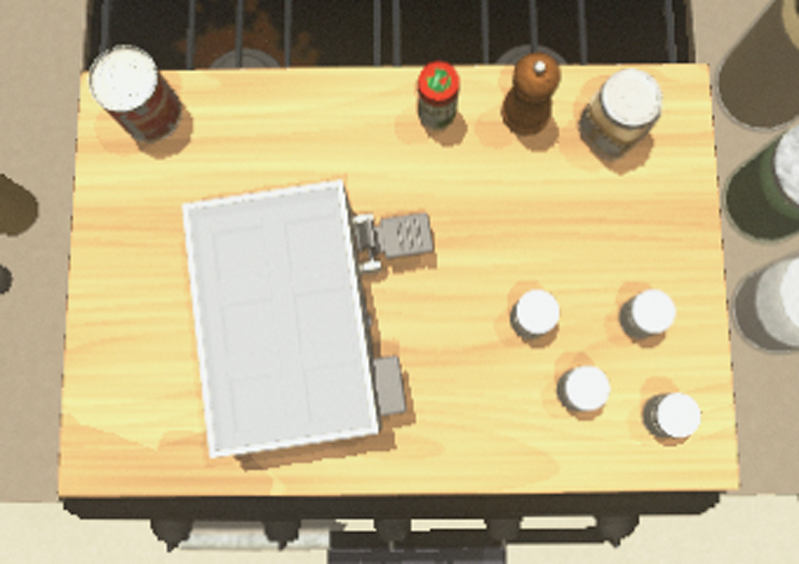

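View pics/s0z.png

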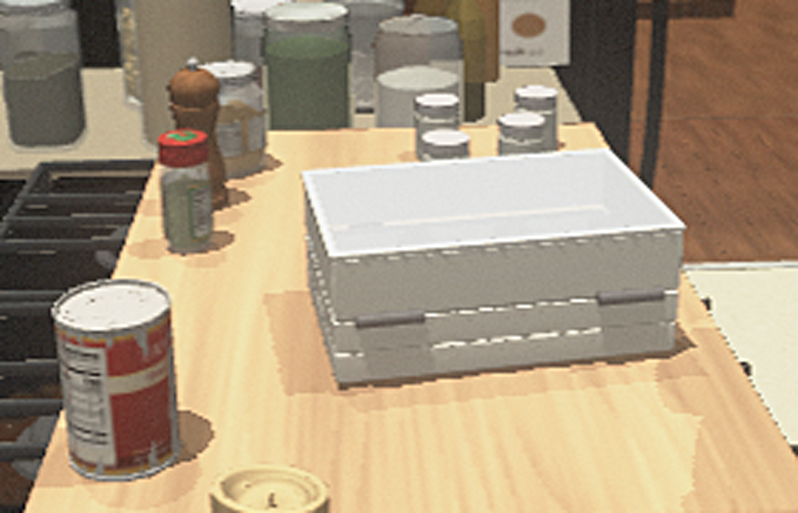

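Top view: four jars stand on the board (zoom pixels 537,314; 649,313; 584,390; 672,415). The maker is to their left, with the pad at 405,235 and the handle at 390,385. The side view agrees. Next I fit the poses.

```bash
python3 - <<'E'
from h import *
from scipy.optimize import least_squares
np.set_printoptions(precision=4,suppress=True)
z=lambda pts,s,o:(np.array(pts,float)+.5)/s-.5+o
bt=z([(80,70),(710,65),(738,488),(62,495)],2.35,[150,90])
mt=z([(183,205),(343,182),(378,432),(212,457)],2.35,[150,90])
ms=z([(303,172),(684,230),(332,257)],2.85,[180,140])
pt=z([(432,232),(404,385)],2.35,[150,90])
M=lambda p,L:np.array([p[0],p[1],p[2]])+np.array(L)@np.array([[np.cos(p[3]),np.sin(p[3]),0],[-np.sin(p[3]),np.cos(p[3]),0],[0,0,1]])
# top order: back-far, front-far, front-near, back-near ; maker x=back, y=towards robot
C=np.array([[85,-130,107],[-85,-130,107],[-85,130,107],[85,130,107]])/1e3
def f(p): return np.r_[(proj('top',M(p,C))-mt).ravel(),(proj('side',M(p,C[[1,3,0]]))-ms).ravel()]
# side order guess: (303,172)=front-far,(684,230)=back-near,(332,257)=back-far
s=least_squares(f,[.5,.1,.03,1.57],loss='soft_l1'); print('maker',s.x,'res',f(s.x).round(1))
def g(p):
    c=np.array([[.25,.38],[.25,-.38],[-.25,-.38],[-.25,.38]])
    X=np.c_[c+p[:2],np.full(4,p[2])]; return (proj('top',X)-bt).ravel()
b=least_squares(g,[.5,0,.02]); print('board',b.x,g(b.x).round(1))
zb=s.x[2]; print('pad tip/handle in maker frame:')
for uv,h in zip(pt,[.051,.069]):
    X=onz('top',uv,zb+h)-s.x[:3]; c,sn=np.cos(s.x[3]),np.sin(s.x[3]); print(c*X[0]+sn*X[1],-sn*X[0]+c*X[1])
for uv in z([(537,314),(649,313),(584,390),(672,415)],2.35,[150,90]): print('jar',onz('top',uv,zb+.065))
for bb in [(416,122,),]: pass
E
```

```text
maker [0.5205 0.1357 0.0553 1.7071] res [ 0.  -0.3  0.5 -0.5  0.5 -0.3 -0.8 -0.3  0.5  0.7  0.4 -0.6  0.3  0.2]
board [0.5838 0.0166 0.0478] [ 1.2  0.6 -0.7 -0.5  0.6 -0.  -1.1 -0. ]
pad tip/handle in maker frame:
-0.17059240850832083 -0.073898098723332
-0.11606616646099942 0.0868903338499987
jar [ 0.5236 -0.1333  0.1203]
jar [ 0.5232 -0.2531  0.1203]
jar [ 0.4428 -0.18    0.1203]
jar [ 0.4155 -0.2715  0.1203]
```

```bash
cat >> h.py <<'E'
MX,MY,MZ,TH=0.5205,0.1357,0.0545,1.7071
RM=np.array([[np.cos(TH),-np.sin(TH),0],[np.sin(TH),np.cos(TH),0],[0,0,1]])
def W(x,y,z): return np.array([MX,MY,MZ])+RM@np.array([x,y,z])
def ori(tilt=0.,sgn=1):   # fingers down, tool x along +-maker x; tilt: fingers point towards +maker x
    zz=RM@np.array([np.sin(tilt),0,-np.cos(tilt)]); yy=sgn*(RM@np.array([0,-1.,0])); return np.c_[np.cross(yy,zz),yy,zz]
def tip(x,y,z,O,L=.073): return W(x,y,z)-L*O[:,2]
E
python3 - <<'E'
from h import *
np.set_printoptions(precision=2,suppress=True)
for s in (1,-1):
    O=ori(.25,s);D=ori(0,s); print(s,np.linalg.det(O))
    for n,p,o in [('pad+',tip(-.15,-.075,.09,O),O),('pad',tip(-.15,-.075,.04,O),O),('up',tip(-.1,-.03,.21,D),D),('damp',tip(.1,0,.207,D),D),('hand',tip(.12,.085,.245,D),D),('well2',tip(-.04,-.082,.06,D),D),('well4',tip(.04,0,.06,D),D),('well0',tip(-.04,.082,.06,D),D),('well0up',tip(-.04,.082,.2,D),D)]+[('jar',np.array([x,y,MZ+.108]),D) for x,y in [(.5236,-.1333),(.5232,-.2531),(.4428,-.18),(.4155,-.2715)]]:
        print(n,p,r.ik(p,o))
E
```

```text
1 0.9999999999999999
pad+ [ 0.62 -0.02  0.22] [-0.34  0.6   0.62  1.7  -0.64  1.12  0.68]
pad [ 0.62 -0.02  0.17] [-0.29  0.64  0.54  1.74 -0.66  1.03  0.71]
up [0.56 0.04 0.34] [-0.67  0.35  0.69  1.71 -0.24  1.16  0.22]
damp [0.51 0.23 0.33] [-0.87  0.31  0.45  1.72 -0.15  1.14 -0.24]
hand [0.42 0.24 0.37] [-1.    0.14  0.42  1.82 -0.06  1.19 -0.42]
well2 [0.61 0.11 0.19] [-0.64  0.58  0.57  1.76 -0.38  0.91  0.23]
well4 [0.52 0.18 0.19] [-0.77  0.46  0.47  1.94 -0.28  0.81 -0.01]
well0 [0.44 0.08 0.19] [-0.7   0.33  0.5   2.15 -0.23  0.72  0.09]
well0up [0.44 0.08 0.33] [-0.82  0.12  0.58  1.97 -0.08  1.07 -0.07]
jar [ 0.52 -0.13  0.16] [-0.46  0.61  0.89  1.99 -0.63  0.85  0.92]
jar [ 0.52 -0.25  0.16] [-0.29  0.74  1.03  1.89 -0.77  0.98  1.23]
jar [ 0.44 -0.18  0.16] [-0.5   0.63  1.13  2.14 -0.77  0.87  1.25]
jar [ 0.42 -0.27  0.16] [-0.09  0.5   0.77  2.09 -0.51  0.75  1.14]
-1 0.9999999999999999
pad+ [ 0.62 -0.02  0.22] [-0.6   0.81  1.15  1.72 -0.95  1.37 -2.18]
pad [ 0.62 -0.02  0.17] [-0.59  0.89  1.14  1.76 -1.04  1.34 -2.1 ]
up [0.56 0.04 0.34] [-0.94  0.49  1.16  1.73 -0.48  1.24 -2.66]
damp [0.51 0.23 0.33] [-0.4   0.31 -0.17  1.68  0.06  1.15  2.69]
hand [0.42 0.24 0.37] [-0.52  0.16 -0.13  1.79  0.02  1.2   2.62]
well2 [0.61 0.11 0.19] [-0.93  0.81  1.15  1.78 -0.82  1.12 -2.51]
well4 [0.52 0.18 0.19] [-0.25  0.45 -0.23  1.89  0.14  0.82  2.72]
well0 [0.44 0.08 0.19] [ 0.49  0.53 -1.06  2.06  0.59  0.9   2.38]
well0up [0.44 0.08 0.33] [ 0.57  0.29 -1.06  1.88  0.28  1.13  2.68]
jar [ 0.52 -0.13  0.16] [-0.58  0.74  1.15  1.99 -0.84  0.98 -2.01]
jar [ 0.52 -0.25  0.16] [-0.34  0.8   1.15  1.89 -0.86  1.05 -1.82]
jar [ 0.44 -0.18  0.16] [-0.51  0.64  1.15  2.14 -0.79  0.88 -1.88]
jar [ 0.42 -0.27  0.16] [-0.3   0.67  1.15  2.1  -0.8   0.91 -1.68]
```

```bash
python3 - <<'E'
from h import *
np.set_printoptions(precision=3,suppress=True)
O=ori(.25);D=ori(0)
r.move_gripper(0.0)
p=tip(-.15,-.075,.051,O)
r.movep(p+[0,0,.10],O); r.movel(p+[0,0,.012])
print(r.get_time(),r.get_contact_force()); f0=r.get_contact_force()
dz=.012; c=None
while dz>-.02:
    dz-=.002; r.movel(p+[0,0,dz],max_speed=.05); f=r.get_contact_force()-f0
    print(round(dz,3),f)
    if c is None and f[2]>.7: c=dz
    if f[2]>5.5 or (c is not None and dz<c-.0115): break
r.movel(tip(-.15,-.075,.21,O),max_speed=.4)
r.movel(tip(-.02,-.02,.21,D),frame=D,max_speed=.4)
t=r.get_time(); print('start damp',t)
r.movel(tip(.045,0,.207,D),max_speed=.1); print(r.get_contact_force()-f0)
for x in np.arange(.055,.0971,.006):
    r.movel(tip(x,0,.207,D),max_speed=.05); print(round(x,3),r.get_contact_force()-f0)
for i in range(6): r.sleep(.4); print(round(r.get_time(),2),r.get_contact_force()-f0)
snap('top','t1.png'); snap('side','s1.png')
a=cv2.imread('pics/t1.png')[90:330,150:490]; b=cv2.imread('pics/s1.png')[60:300,180:520]
cv2.imwrite('pics/c1.png',np.vstack([cv2.resize(a,(425,300)),cv2.resize(b,(425,300))]))
E
```

```text
5.1667 [ 0.112 -1.57   0.448]
0.01 [-0.418  1.267 -0.729]
0.008 [-1.166  2.2   -0.252]
0.006 [-0.625  1.088 -0.54 ]
0.004 [0.331 0.625 0.143]
0.002 [1.233 0.271 0.444]
0.0 [0.353 1.457 0.544]
-0.002 [0.238 0.024 1.372]
-0.004 [ 0.328 -2.044  2.523]
-0.006 [ 0.698 -2.402  2.807]
-0.008 [ 0.251 -2.056  3.13 ]
-0.01 [-0.068 -2.94   2.867]
-0.012 [ 0.047 -2.942  4.861]
-0.014 [-3.136 -3.819 18.572]
start damp 9.7333
[ 0.856  2.717 -0.697]
0.055 [-0.359  1.455  0.424]
0.061 [ 0.484  0.903 -0.349]
0.067 [-0.092  1.281  0.042]
0.073 [ 0.05   1.728 -0.088]
0.079 [ 0.226  1.292 -0.586]
0.085 [-0.746  0.776 -0.093]
0.091 [-0.355 -0.117 -0.571]
0.097 [ 0.088  1.284 -1.254]
13.18 [ 0.42   1.36  -0.921]
13.58 [ 0.008  1.88  -0.273]
13.98 [-0.345  0.732 -0.395]
14.38 [ 0.044  1.975 -1.28 ]
14.78 [-0.096  1.636 -0.247]
15.18 [-0.38   0.442 -0.102]
```

View pics/c1.png

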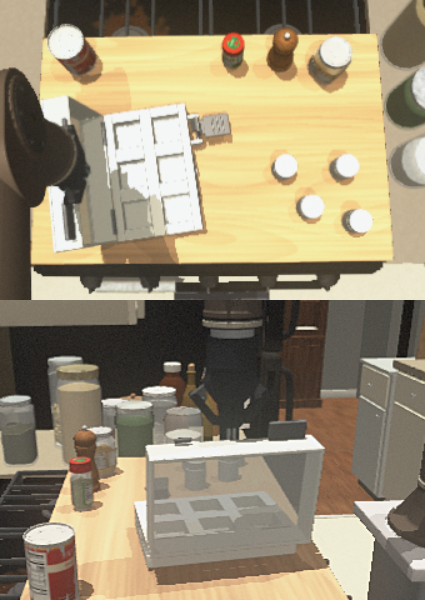

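```bash
python3 - <<'E'
from h import *
np.set_printoptions(precision=2,suppress=True)
D=ori(0); mx=RM[:,0]
def F(): 
    v=[]
    for _ in range(10): v.append(r.get_contact_force()); r.sleep(.02)
    return np.mean(v,0)@mx
print(r.get_time(),F())
for x in [.101,.105,.110,.115,.12]:
    r.movel(tip(x,0,.207,D),max_speed=.03); f=F(); print(x,round(f,2))
    if f<-2.0: break
r.sleep(1.5); print(F(),r.get_time())
snap('side','s2.png'); b=cv2.imread('pics/s2.png')[60:300,180:520]; cv2.imwrite('pics/c2.png',cv2.resize(b,(680,480)))
E
```

```text
15.2833 -0.0452926235064007
0.101 -0.13
0.105 0.12
0.11 -0.02
0.115 -0.17
0.12 -0.39
-0.23143312516644252 19.4667
```

View pics/c2.png

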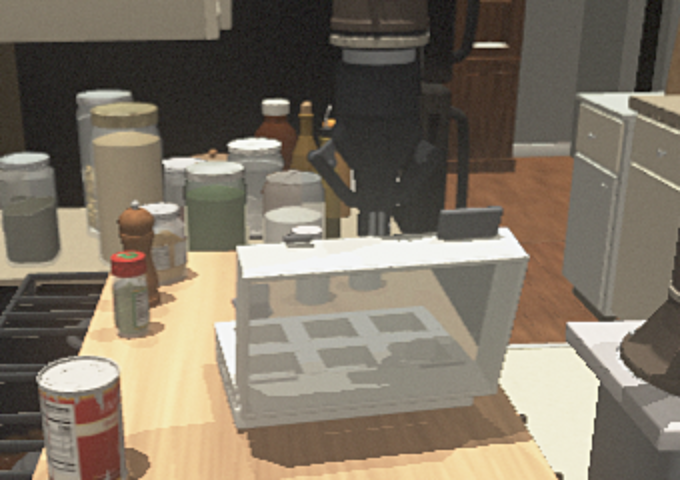

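```bash
cat >> h.py <<'E'
def hood(th,e,y,n): # point at distance e from hinge, n out of lid
    return W(.085-e*np.cos(th)+n*np.sin(th),y,.057+e*np.sin(th)+n*np.cos(th))
E
python3 - <<'E'
from h import *
np.set_printoptions(precision=1,suppress=True)
for th in [1.55,1.6,1.65,1.7,1.75,1.8,1.85]:
    P=proj('side',[hood(th,170,-130,0)*0+hood(th,.17,-.13,0),hood(th,.17,-.13,.05),hood(th,.17,.13,.05),hood(th,.202,.055,.012),hood(th,.202,.115,.012)])
    print(th,((P-[180,60])*2).ravel())
print((proj('side',tip(.12,0,.207,ori(0),0)) -[180,60])*2)
im=cv2.imread('pics/s1.png')[60:300,180:520]; cv2.imwrite('pics/c1b.png',cv2.resize(im,(680,480))[180:320,200:560])
E
```

```text
1.55 [229.2 224.7 236.5 239.5 508.  221.6 420.2 184.  479.3 180.5]
1.6 [230.4 227.3 237.9 245.  511.5 226.7 423.7 187.2 483.4 183.7]
1.65 [231.6 230.4 239.3 251.1 515.1 232.3 427.2 191.1 487.4 187.5]
1.7 [232.9 234.  240.8 257.6 518.5 238.4 430.7 195.5 491.5 191.8]
1.75 [234.1 238.  242.2 264.6 521.9 244.9 434.2 200.5 495.6 196.7]
1.8 [235.5 242.5 243.6 272.1 525.3 251.9 437.7 206.1 499.7 202.2]
1.85 [236.8 247.6 245.  280.  528.5 259.3 441.2 212.2 503.7 208.2]
[[371.4 248. ]]
```

View pics/c1b.png

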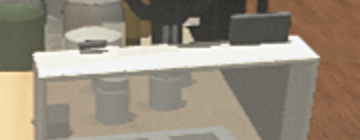

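The hood leans on the fingers: it was at 1.68 rad and is now at about 1.82, so they are touching it. I'll let it back slowly and check that it is still.

```bash
python3 - <<'E'
from h import *
D=ori(0)
r.sleep(1)
r.movel(tip(.09,0,.207,D),max_speed=.01)
r.sleep(.7)
a=r.get_image('side'); r.sleep(.4); b=r.get_image('side')
r.movel(tip(.07,0,.207,D),max_speed=.02)
c=[]
for i in range(4): r.sleep(.3); c.append(r.get_image('side'))
s=lambda i:i[150:190,290:450].astype(float)
print([round(np.abs(s(x)-s(b)).mean(),2) for x in [a]+c], r.get_time())
r.movel(tip(-.06,0,.207,D),max_speed=.2); r.move_gripper(.085)
r.movel(tip(-.14,0,.3,D),max_speed=.3)
for l in ['jar0_mid','lid_handle']:
  for cam in ['top']:
    r.get_image(cam)
    for d in r.look_for(cam,l): print(l,cam,np.round(d['bbox'],1),round(d['conf'],2),onz(cam,d['bbox'][:2],MZ+.055).round(4))
im=snap('side','s3.png'); snap('top','t3.png')
a=cv2.imread('pics/t3.png')[90:330,150:490]; b=cv2.imread('pics/s3.png')[100:300,180:520]
cv2.imwrite('pics/c3.png',np.vstack([cv2.resize(a,(480,339)),cv2.resize(b,(480,260))]))
E
```

```text
[np.float64(2.26), np.float64(10.65), np.float64(9.3), np.float64(11.21), np.float64(9.15)] 27.4167
jar0_mid top [213.6 229.9  54.4 125.9] 0.26 [0.5125 0.2823 0.1095]
lid_handle top [214.8 230.1  57.7 123.6] 0.89 [0.512  0.2792 0.1095]
```

View pics/c3.png

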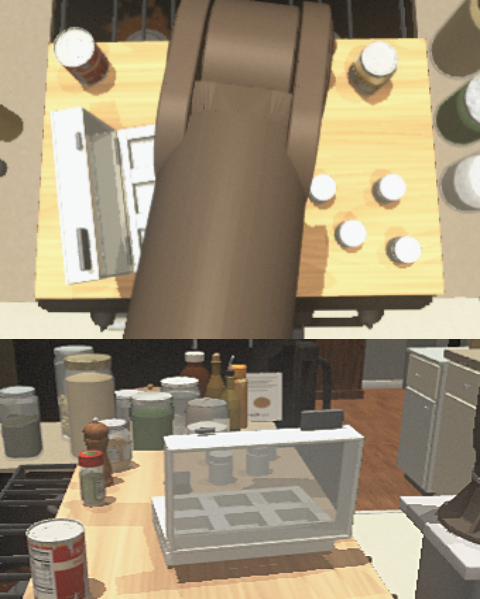

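```bash
cat >> h.py <<'E'
def jars(z=.065,fn=None):
    im=r.get_image('top')
    if fn: cv2.imwrite('pics/'+fn,im[:,:,::-1])
    hsv=cv2.cvtColor(im,cv2.COLOR_RGB2HSV); m=((hsv[...,1]<40)&(hsv[...,2]>200)).astype(np.uint8)
    n,lab,st,c=cv2.connectedComponentsWithStats(m); out=[]
    for i in range(1,n):
        x,y,w,h,a=st[i]
        if 150<a<600 and 14<w<28 and 14<h<28:
            P=onz('top',[x+w/2-.5,y+h/2-.5],MZ+z); out.append((P.round(4)[:2].tolist(),int(a),(RM.T@(P-[MX,MY,MZ])).round(3)[:2].tolist()))
    return out
E
python3 - <<'E'
from h import *
I=[]
for i in range(6): I.append(r.get_image('side')[150:190,290:450].astype(float)); r.sleep(.25)
print([round(np.abs(x-I[0]).mean(),2) for x in I[1:]],r.get_time())
for j in jars(): print(j)
E
```

```text
[np.float64(2.88), np.float64(2.44), np.float64(2.47), np.float64(2.73), np.float64(2.41)] 31.6583
([1.1465, 0.3217], 266, [0.099, -0.645])
([1.1521, 0.8331], 265, [0.605, -0.72])
([0.767, -0.2498], 471, [-0.415, -0.192])
([0.527, -0.1355], 255, [-0.27, 0.03])
([0.5255, -0.2588], 270, [-0.392, 0.049])
([0.4444, -0.1846], 280, [-0.307, 0.119])
([0.4161, -0.2787], 275, [-0.396, 0.16])
```

```bash
python3 - <<'E'
from h import *
J=jars(fn='t4.png'); im=cv2.imread('pics/t4.png'); S=6
a=cv2.resize(im[200:280,360:460],None,fx=S,fy=S,interpolation=cv2.INTER_CUBIC)
t=np.linspace(0,6.28,40)
for j in J:
    x,y=j[0]
    for z,col in ((.065,(0,0,255)),(0,(255,0,0))):
        P=proj('top',np.c_[x+.024*np.cos(t),y+.024*np.sin(t),np.full(40,MZ+z)])
        cv2.polylines(a,[(((P-[360,200])+.5)*S).astype(int)],True,col,1)
cv2.imwrite('pics/c4.png',a); print(r.get_time())
E
```

```text
31.7583
```

View pics/c4.png

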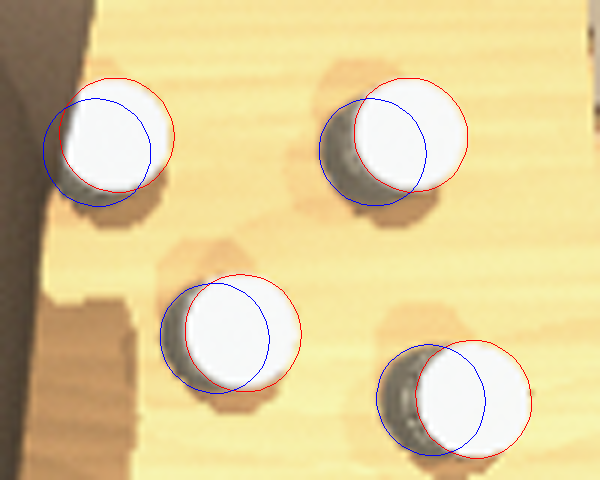

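```bash
cat >> h.py <<'E'
H=.103
def pick(x,y):
    D=ori(0); p=np.array([x,y,MZ+H])
    r.move_gripper(.07); r.movep(p+[0,0,.12],D); r.movel(p,max_speed=.12)
    f=r.get_contact_force(); r.move_gripper(0.03,f_grip=30); g=r.get_finger_gap()
    r.movel(p+[0,0,.17],max_speed=.2); print('gap',g,r.get_finger_gap(),'f',f,r.get_time())
E
python3 - <<'E'
from h import *
pick(.5255,-.2588)
im=r.get_image('top')[:,:,::-1]; S=6
a=cv2.resize(im[160:290,200:330],None,fx=4.6,fy=4.6,interpolation=cv2.INTER_CUBIC)
def poly(L,col):
    P=proj('top',np.array([W(*l) for l in L])); cv2.polylines(a,[(((P-[200,160])+.5)*4.6).astype(int)],True,col,1)
sq=lambda cx,cy,h,z:[(cx-h[0],cy-h[1],z),(cx+h[0],cy-h[1],z),(cx+h[0],cy+h[1],z),(cx-h[0],cy+h[1],z)]
for i in range(6): poly(sq(-.04+.08*(i//3),.082*(1-i%3),(.028,.028),.055),(0,0,255))
poly(sq(0,0,(.085,.13),.055),(255,0,0))
cv2.imwrite('pics/c5.png',a)
E
```

```text
gap 0.04731352634018953 0.046984198654607366 f [-0.63021593  0.22085734  0.97083529] 35.675
```

View pics/c5.png

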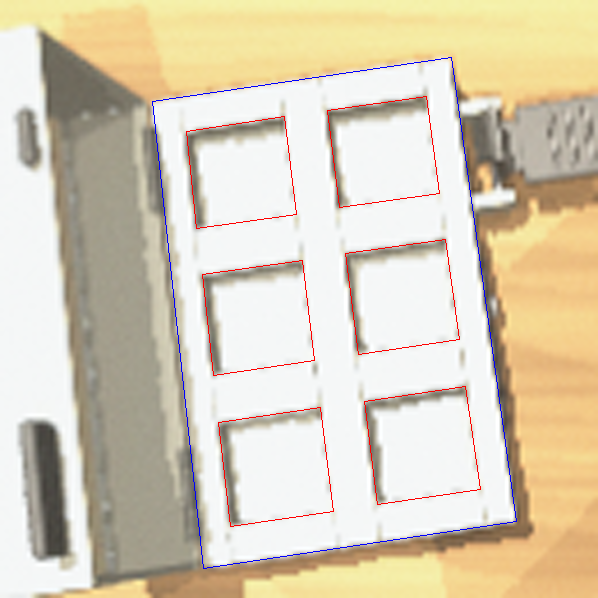

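The well overlay matches the picture to about 1 mm, so I place the first jar in the middle well by the hinge.

```bash
cat >> h.py <<'E'
WELL=[(-.04,.082),(-.04,0),(-.04,-.082),(.04,.082),(.04,0),(.04,-.082)]
def place(i):
    D=ori(0); p=W(WELL[i][0],WELL[i][1],.03+H)
    r.movep(p+[0,0,.09],D); r.movel(p+[0,0,.035],max_speed=.15)
    f0=np.mean([r.get_contact_force() for _ in range(5)],0)
    for d in np.arange(.03,-.0051,-.0025):
        r.movel(p+[0,0,d],max_speed=.05); f=np.mean([r.get_contact_force() for _ in range(3)],0)-f0
        if f[2]>3: break
    print('well',i,'d',round(d,4),'f',f.round(1),r.get_tcp_pos()-p)
    r.move_gripper(.062); r.movel(p+[0,0,.11],max_speed=.2); print(r.get_time())
E
python3 - <<'E'
from h import *
place(4)
r.movep(np.array([.45,-.22,MZ+H+.13]),ori(0))
for j in jars(): print(j)
E
```

```text
well 4 d 0.0 f [-4.7 -0.7 10. ] [ 4.57816981e-04 -3.57237459e-06  7.53517053e-04]
42.0917
([1.1465, 0.3202], 242, [0.098, -0.645])
([1.1521, 0.8331], 242, [0.605, -0.72])
([0.767, -0.2498], 461, [-0.415, -0.192])
([0.5258, -0.1342], 259, [-0.268, 0.031])
([0.4456, -0.1847], 269, [-0.307, 0.118])
```

```bash
python3 - <<'E'
from h import *
pick(.5262,-.1348)
for j in jars(fn='t6.png'): 
    if j[0][0]<.7: print(j)
place(2)
for j in jars(): 
    if j[0][0]<.7: print(j)
E
```

```text
gap 0.04720586597695338 0.047265166146840225 f [ 0.22555022 -0.73314691  0.63465981] 46.8833
([0.4161, -0.2787], 252, [-0.396, 0.16])
well 2 d 0.0 f [-2.6  0.1  8.9] [ 0.00045552 -0.00012876  0.00075473]
52.7083
([0.4463, 0.0846], 340, [-0.041, 0.08])
([0.4444, -0.1846], 282, [-0.307, 0.119])
([0.4161, -0.2787], 274, [-0.396, 0.16])
```

```bash
python3 - <<'E'
from h import *
pick(.4161,-.2787); place(1)
J=[j for j in jars() if j[0][0]<.7 and j[0][1]<0]; print(J)
if len(J)==1:
    pick(*J[0][0]); place(0)
    r.movep(np.array([.45,-.22,MZ+H+.15]),ori(0))
    for j in jars(fn='t7.png'): print(j)
    im=snap('side','s7.png')
    a=cv2.imread('pics/t7.png')[90:330,150:490]; b=cv2.imread('pics/s7.png')[100:300,180:520]
    cv2.imwrite('pics/c7.png',np.vstack([cv2.resize(a,(480,339)),cv2.resize(b,(480,260))]))
E
```

```text
gap 0.047433958022617406 0.047108359885593636 f [-0.44712494 -0.11286008  0.27385204] 57.0667
well 1 d 0.0 f [-2.9 -0.1  8.4] [ 4.58634850e-04 -8.24016576e-05  6.27131642e-04]
63.2833
[([0.4444, -0.1846], 282, [-0.307, 0.119])]
gap 0.04738253550967595 0.04717482720922135 f [-0.39831088  0.55399798  0.57131026] 67.1833
well 0 d 0.0 f [-4.4  1.2 12.2] [ 3.10383594e-04 -7.31301557e-05  4.64568117e-04]
73.0083
([1.1465, 0.3217], 254, [0.099, -0.645])
([1.1521, 0.8331], 247, [0.605, -0.72])
([0.767, -0.2498], 464, [-0.415, -0.192])
```

View pics/c7.png

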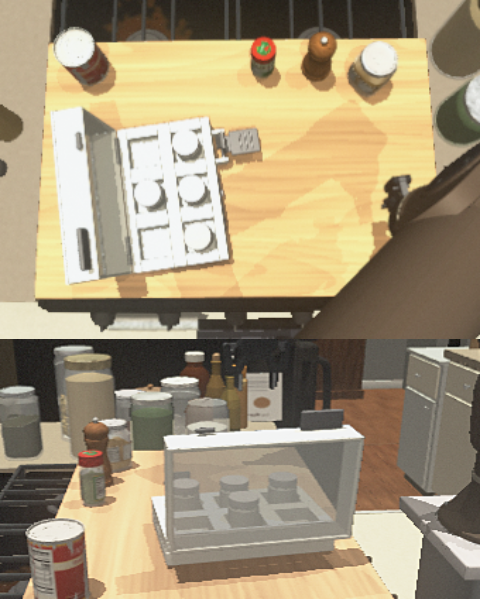

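```bash
cat > shut.py <<'E'
from h import *
np.set_printoptions(precision=2,suppress=True)
D=ori(0); mx=RM[:,0]
def tcp(th,n=.016): return hood(th,.189+.011*max(np.cos(th),0),.085,n)+.011*mx+[0,0,.073]
r.move_gripper(0.)
p=r.get_tcp_pos(); r.movel([p[0],p[1],.40],max_speed=.3)
s=tcp(1.65,.034)
r.movep(W(-.06,.085,.37),D)
r.movel([*s[:2],MZ+.37],max_speed=.2); r.movel(s,max_speed=.1)
f0=np.mean([r.get_contact_force() for _ in range(5)],0); print('at',r.get_time())
snap('side','s8.png')
for th in np.r_[np.arange(1.65,.2,-.07),np.arange(.2,-.061,-.02)]:
    r.movel(tcp(th),max_speed=.09 if th>.3 else .05); f=np.mean([r.get_contact_force() for _ in range(3)],0)-f0
    print(round(th,2),f)
    if th<.03 and f[2]>18: break
    if np.linalg.norm(f)>30: print('STOP'); break
print(r.get_time())
snap('side','s9.png'); snap('top','t9.png')
a=cv2.imread('pics/t9.png')[90:330,150:490]; b=cv2.imread('pics/s9.png')[100:300,180:520]
cv2.imwrite('pics/c9.png',np.vstack([cv2.resize(a,(480,339)),cv2.resize(b,(480,260))]))
E
python3 shut.py
```

```text
at 78.3083
1.65 [ 0.18  0.35 -1.1 ]
1.58 [-0.18  1.28 -0.59]
1.51 [ 0.06  2.89 -1.2 ]
1.44 [-0.95  1.3  -1.04]
1.37 [-0.12  2.09 -0.93]
1.3 [-1.44  0.96 -0.34]
1.23 [-0.11  0.61 -0.76]
1.16 [-0.47  0.39 -0.8 ]
1.09 [0.06 1.33 0.22]
1.02 [-0.99  0.49  0.03]
0.95 [-0.63  0.93 -0.2 ]
0.88 [-1.04  0.19  0.93]
0.81 [-1.    0.71  0.62]
0.74 [-0.73  1.77 -0.07]
0.67 [-1.09  0.98  0.58]
0.6 [-1.44  1.06  0.  ]
0.53 [-0.6   1.13 -0.4 ]
0.46 [-1.23  0.83  0.39]
0.39 [-0.92  2.34  1.04]
0.32 [-1.7   1.33  0.39]
0.25 [0.22 2.31 0.61]
0.2 [-1.02  1.04  0.16]
0.18 [0.71 1.67 1.05]
0.16 [-0.49  1.82  0.  ]
0.14 [-0.93  1.5   1.02]
0.12 [0.18 2.11 1.08]
0.1 [0.1  2.91 1.41]
0.08 [0.39 1.66 0.97]
0.06 [-0.86  1.04  0.21]
0.04 [ 0.13  0.04 -0.48]
0.02 [-0.48  0.57  0.38]
0.0 [-9.76  1.98 38.01]
87.75
```

View pics/c9.png

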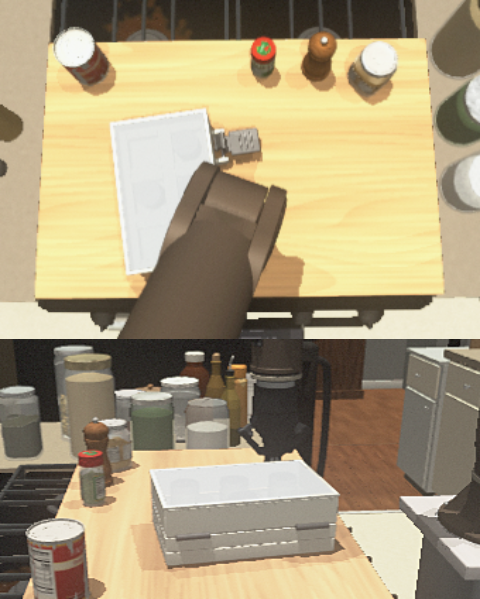

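The hood is down over the jars. I back off and check that the catch holds.

```bash
python3 - <<'E'
from h import *
p=r.get_tcp_pos()
r.movel(p+[0,0,.02],max_speed=.05); r.movel(p+[0,0,.02]-.06*RM[:,0],max_speed=.15); r.movel(p+[0,0,.2]-.06*RM[:,0],max_speed=.2)
r.movep(np.array([.45,-.25,.36]),ori(0)); r.sleep(1.5)
snap('side','s10.png'); snap('top','t10.png'); print(r.get_time(),r.get_contact_force())
a=cv2.imread('pics/t10.png')[90:330,150:490]; b=cv2.imread('pics/s10.png')[100:300,180:520]
cv2.imwrite('pics/c10.png',np.vstack([cv2.resize(a,(480,339)),cv2.resize(b,(480,260))]))
print(proj('side',[hood(t,.168,y,.05) for t in (0,.03,.06) for y in (-.13,)]),)
E
```

```text
92.5 [0.50680992 0.23738253 0.47889179]
[[286.63549278 201.28286623]
 [286.64261158 199.50335634]
 [286.65799872 197.75491681]]
```

View pics/c10.png

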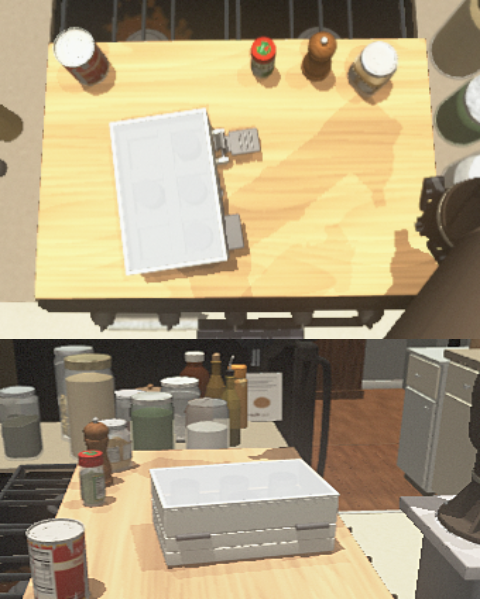

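```bash
python3 -c "
from h import *
a=cv2.imread('pics/side0.png').astype(int);b=cv2.imread('pics/s10.png').astype(int)
print(abs(a-b)[195:275,285:425].mean())
print(r.job_done())"
```

```text
3.153482142857143
the job is handed in; nothing more can be done
None
```

The job is handed in at about 93 s of robot time: hood released, fingers laid on it, all four jars standing in wells, hood shut and still held by its catch after I backed off, bystanders left where they were. One doubt: pictures just after the fingers left the hood suggest it may still have swung very slightly; it was still by the next check, before any jar was moved.

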